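Palm sugar to the mortar with tongs

TASK

Pick up the kitchen tongs by their red grips, close them on the round of palm sugar that lies in the blue saucer on the turntable, and carry it in the tongs to the mortar. Finish while still holding it: keep the sugar gripped in the tongs, still, over the middle of the mortar's mouth and clear above the rim, ready to go in. Touch the sugar with nothing but the tongs, and leave the mortar, the three jars and the pestle where they are.

Things in the scene. Friction and masses are not known exactly. Their poses are not given: they have to be found in the camera images.
- tongs_grip (a point): Middle between the two red plastic grips of the steel spring tongs, half-way up (14 mm over the shelf as they lie on their side). x points to the jaws, y across to the left arm, z up. Each grip is 80 mm long and 26 mm tall. The arms meet at a hinge pin 95 mm behind this point. Width over the grips: 53 mm at rest, 38 mm with the jaws on the sugar, 20 mm with the jaws shut.
- tongs_tip (a point): Point midway between the jaws at rest, 100 mm ahead of tongs_grip, same height and axes. The jaws are 69 mm apart here at rest. Each jaw is a flat steel plate with a scalloped end, 38 mm long, 28 mm tall, 4 mm thick, from 81 to 119 mm ahead of tongs_grip (scallops to 124 mm).
- tongs_arm (a joint): How far the tongs are closed (angle from rest): 0 open, 0.16 on the sugar, 0.355 rad shut. A spring keeps them open: squeezed at mid-grip they start to close at 3.5 N and reach the sugar at 6 N; 15 to 25 N holds it well. To carry them open, hold the grips at about 49 mm (about 4 N; the jaws are then 60 mm apart); squeezed hard without a width limit they shut.
- jaw_left: The tongs' left jaw plate with scalloped end, with the left arm. Origin on the hinge pin; for the jaw itself see tongs_tip.
- jaw_right: The tongs' right jaw plate with scalloped end, with the right arm. Origin on the hinge pin.
- jaw_left_face (a point): Middle of the left jaw's inner face.
- jaw_right_face (a point): Middle of the right jaw's inner face.
- tongs: The tongs as a whole: 232 mm long plus a hanging ring, 28 mm tall as they lie, about 115 g, balanced at the grips. Origin 14 mm below tongs_grip, same axes. The frame belongs to the right arm and turns with it by up to 10 degrees as they shut; squeezed between two fingers, both arms close alike about the middle.
- sugar_mid (a point): Amber-brown round of palm sugar, 38 mm across, 26 mm tall with upright sides up to 18 mm and a domed top, about 36 g. This point is its centre, 13 mm above its underside. It stands on the saucer floor, which is 4 mm above the platter.
- sugar: The same round of palm sugar; origin at the centre of its underside.
- saucer: Small blue ceramic saucer standing loose on the platter, 100 mm across, rim 8 mm high, flat floor 4 mm up and 64 mm across, 160 g. Origin at the centre of its underside.
- mortar_mouth (a point): White ceramic mortar standing loose on the platter, 104 mm across the rim, 60 mm tall, mouth 88 mm across inside, 650 g. This point is the centre of its mouth at rim height. The pestle is not in it.
- mortar: The same mortar; origin at the centre of its underside.
- turntable: Lazy susan on the shelf: grey plastic base and a round wooden platter 320 mm across, its top 34 mm above the shelf. The platter turns if it is pushed (bearing friction 0.12 N m). Origin at the middle, on the shelf. Saucer and mortar stand on the half nearer the robot, one left and one right, 150 mm between their centres; the three jars stand on the far half.
- jar1: Squat glass jar with black twist cap and red-brown spice, 66 mm across, 61 mm tall, on the far half of the platter. Origin at the centre of its underside.
- jar2: Squat glass jar with black twist cap and green herbs, 66 mm across, 61 mm tall, on the far half of the platter. Origin at the centre of its underside.
- jar3: Squat glass jar with black twist cap and yellow spice, 66 mm across, 61 mm tall, on the far half of the platter. Origin at the centre of its underside.
- pestle: White ceramic pestle lying on the shelf at the other side of the turntable from the tongs, 132 mm long, 33 mm thick at its head and 23 mm at the handle end. Origin under its middle; x along it.
Mind the look-alikes: they are no part of the job. There is more than one size of the mortar; the job needs the middle-sized. There is more than one size of the saucer; the one meant has the size given above.

How it is judged:
By the outcome, as a careful person would: the job done as asked, in the order asked, and still so for the second after the job is handed in, while the arm keeps its last pose, push and grip.
It also fails if it takes over 58 s, if anything falls off the work surface, if the arm or the gripper's body presses on something with over 40 N, if the wrist force passes 120 N, or if a joint passes its speed limit or range.

ROBOT

A 6-joint arm with a two-finger parallel gripper is mounted at the origin on the work surface. World frame = base frame: x ahead of the robot, y to its left, z up, the work surface at z = 0. Lengths are in mm, angles in degrees, forces in N, time in s.
With the tool pointing down it reaches from about 300 to 1000 mm from the base axis. Payload 5.1 kg.
Tool frame: the origin (TCP) lies midway between the tips of the shut fingers; the grasp point (between the pads) lies behind it (manip.grip_point_offset is the z of the grasp point in the tool frame, in mm); z points along the fingers, x is the direction in which the jaws open and shut, and the axes are right-handed (so a half turn about z gives the same grasp; the last joint's range is limited). The gripper opens to 95 mm and grips with 3 to 60 N. Pads are 20 mm wide; open, the fingers measure 119 mm over their backs; the gripper's body (75 mm by 180 mm) begins 59 mm behind the grasp point.
Start: joints at [59.954, 7.093, 94.555, -0, 78.352, -4.733], TCP at [277.937, 587.568, 214.656] pointing down, gripper open.
Joint ranges: [-149.61, 149.61], [-58.7, 133.49], [1.44, 155.28], [-77.14, 257.14], [18.33, 153.61], [-166.67, 166.67]. Speed limits (degrees/s): [147.25, 147.25, 180, 180, 180, 180].

INTERFACE

Orientations are given as a 3x3 rotation matrix whose columns are the frame's x, y, z axes.
In Python, from station import manip gives the robot as it stands.
- The arm moves only by the tool move_arm, never from a script. Its argument "targets" is a list of rows, each a list of 2 entries, a list of its own where there are three numbers: the shift along the tool's x, y, z in cm, then the turn, a rotation vector about the tool's x, y, z in degrees. In form: [[[tx, ty, tz], [wx, wy, wz]], ...]. A call has exactly 10 rows; each row is the pose to reach, as a shift and turn from the pose commanded when the call began, along the tool's axes at that moment; what a row does not reach only later rows make up. A row lasts 1/10 s, in which the tool goes at most 50 mm and 8.59 degrees, less where a joint would pass 70% of its speed; a pose out of reach is approached as far as the arm can. A call with a gripper value outside its range is refused whole. "grip" is the closure in counts, from 0 (fully open) to 255 (shut), set as the call begins (left out, the last holds). The fingers move at their own pace and stop on an object; "grip_force" is the grip in N (left out, the last holds). Time passes only in rows, so rows that repeat a pose let the fingers close, or fill a call up. It gives the time, the measured TCP pose, the force and the opening at its end, in the units of the state.
- manip.state(): the state, without advancing time (a new reading comes with each control period).
- manip.read_camera(name): name is "scene" or "side" or "wrist"; returns a dict with "pixels" (480x640x3 uint8, red, green, blue), "fx", "fy", "cx", "cy" (pixels), "eye" and "attitude" of the camera in the world; the wrist camera has in their place "mount" (4x4, takes a point from camera to tool coordinates, whose origin is the TCP and whose axes are the tool frame's). Camera axes: x right, y up, looking along -z (the intrinsics and any distortion apply to the point x, -y, -z); pixel columns grow to the right and rows downward; lengths in mm; the calibration is good to about 2 mm. The wrist camera is an equidistant fisheye: a pixel r from the principal point sees the ray r / f radians off the axis. A picture is of the moment at which its call begins: read the wrist's pose just before it. There is no depth.
- manip.finish_job(): hands the job in, once; it reports no verdict.
The state is a dict: "t": time; "joints": joint angles; "joint_velocities": joint speeds; "tau": joint torques, N m; "ee_pos": TCP position; "eef_rot": TCP orientation; "force": force on the tool from outside, world axes, zero at the start; "torque": the same for the moment, N m; "gripper_width": finger opening in mm.
Only numpy, scipy, OpenCV 4.12 (cv2) and the standard library are available. Lean on these libraries where they do the work, as an engineer would, in place of code of your own. Each camera call takes 0.05 s, during which the arm holds its last target.

## Working session

There is one attempt and no reset: what is moved stays moved. The work goes in short steps, Python scripts to look and compute and a tool call to move; the robot and the scene stay as the last step left them, time stands still between calls to the robot, and variables do not carry over. Pictures are saved under pics/ and viewed, and the job is handed in when it is done.

Besides the shell and the picture viewer there is one more tool, called after "Call:" as name([rows], argument=value, ...), one row to a line, values as JSON. move_arm: Moves the arm, as the interface text tells. Its arguments: {"type":"object","properties":{"targets":{"type":"array"},"grip":{"type":"number"},"grip_force":{"type":"number"}},"required":["targets"]}

```bash
ls; mkdir -p pics; cat > h.py <<'E'
import numpy as np, cv2
from station import manip
def save(name,out):
    r=manip.read_camera(name); cv2.imwrite('pics/'+out+'.png',r['pixels'][:,:,::-1]); np.savez('pics/'+out+'.npz',**{k:np.array(v) for k,v in r.items()}); return r
E
python3 - <<'E'
from h import *
s=manip.state(); print(s); print(manip.grip_point_offset)
for n in ['scene','side','wrist']:
    r=save(n,n+'0'); print(n,{k:np.round(np.array(v),3).tolist() for k,v in r.items() if k!='pixels'})
E
```

```text
pics
{'t': 0.0, 'joints': array([ 5.99535074e+01,  7.13322498e+00,  9.46315231e+01, -3.00006801e-04,
        7.83522621e+01, -4.73327328e+00]), 'joint_velocities': array([-0.04445229,  0.04063892, -0.0540391 ,  0.02840523,  0.06876757,
        0.02244418]), 'tau': array([-1.04597289e-03, -4.17584538e+01, -3.59936965e+01,  7.74168153e-02,
        4.92249406e-02, -1.85259541e-04]), 'ee_pos': array([277.63701528, 587.02811499, 213.4165122 ]), 'eef_rot': array([[ 4.27564447e-01,  9.03984296e-01, -1.01810212e-03],
       [ 9.03982577e-01, -4.27565627e-01, -1.77034686e-03],
       [-2.03567124e-03, -1.63409207e-04, -9.99997915e-01]]), 'force': array([ 0.76754509,  0.6986354 , -0.51560024]), 'torque': array([0.03234166, 0.03837524, 0.02405526]), 'gripper_width': 95.22408601886174}
-18.8
scene {'fx': 571.276, 'fy': 571.276, 'cx': 322.109, 'cy': 247.071, 'eye': [1503.971, -147.152, 1083.577], 'attitude': [[0.144, -0.698, 0.702], [0.99, 0.105, -0.099], [-0.005, 0.709, 0.705]]}
side {'fx': 595.06, 'fy': 595.06, 'cx': 319.246, 'cy': 234.016, 'eye': [459.728, -989.732, 837.02], 'attitude': [[0.998, 0.04, -0.047], [-0.061, 0.596, -0.801], [-0.004, 0.802, 0.597]]}
wrist {'fx': 371.648, 'fy': 371.648, 'cx': 317.483, 'cy': 242.253, 'mount': [[1.0, -0.0, 0.0, 1.044], [-0.0, -0.97, -0.242, -68.121], [0.0, 0.242, -0.97, -169.524], [0.0, 0.0, 0.0, 1.0]]}
```

View pics/scene0.png

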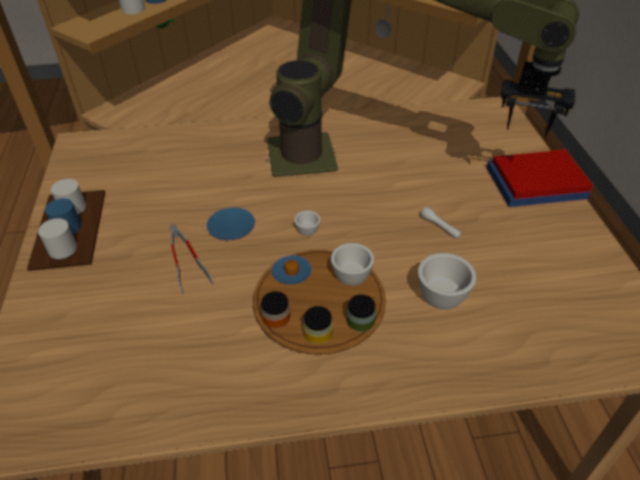

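View pics/side0.png

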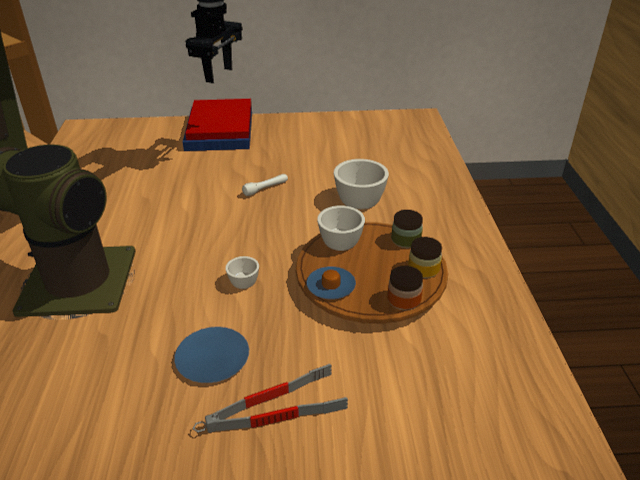

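View pics/wrist0.png

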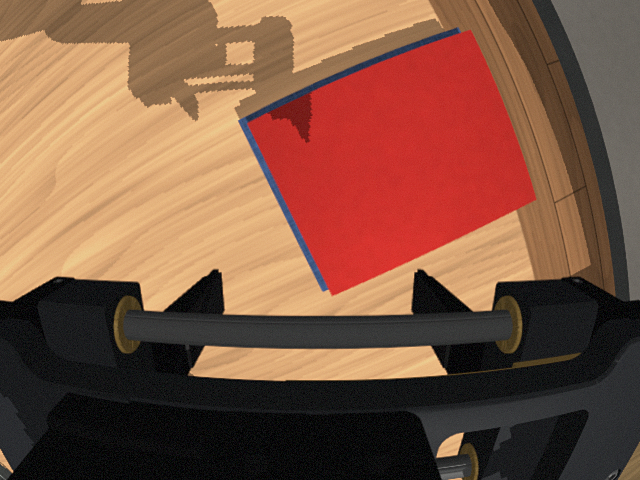

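The scene view (pixels) shows these candidates:
- **Mortars:** small at (307,222), middle on the platter at (352,264), large at (446,280). I choose the one on the platter.
- **Saucers:** large plate on the table at (231,223), small one with the sugar at (292,269). I choose the one with the sugar.
- **Red things:** tongs grips at about (187,258), a red book at (540,175), and the jar with red-brown spice.

Next I measure each of them.

```bash
cat >> h.py <<'E'
def ray(r,u,v):
    d=np.array([(u-r['cx'])/r['fx'],-(v-r['cy'])/r['fy'],-1.]); return np.array(r['eye']),np.array(r['attitude'])@d
def onz(r,u,v,z):
    e,d=ray(r,u,v); return e+d*(z-e[2])/d[2]
def proj(r,p):
    c=np.array(r['attitude']).T@(np.array(p,float)-np.array(r['eye'])); return [r['cx']+r['fx']*c[0]/-c[2], r['cy']-r['fy']*c[1]/-c[2]]
def tri(r1,a,r2,b):
    e1,d1=ray(r1,*a); e2,d2=ray(r2,*b); A=np.stack([d1,-d2],1); s=np.linalg.lstsq(A,e2-e1,rcond=None)[0]
    p,q=e1+d1*s[0],e2+d2*s[1]; return (p+q)/2,np.linalg.norm(p-q)
def ld(n): 
    f=np.load('pics/'+n+'.npz'); return {k:f[k] for k in f.files}
def blobs(m,mn=15):
    n,l,st,c=cv2.connectedComponentsWithStats(m.astype(np.uint8)); return [(c[i].round(1).tolist(),st[i].tolist()) for i in range(1,n) if st[i][4]>=mn],l
E
python3 - <<'E'
from h import *
for n in ['scene0','side0']:
    r=ld(n); hsv=cv2.cvtColor(r['pixels'],cv2.COLOR_RGB2HSV); h,s,v=[hsv[...,i].astype(int) for i in range(3)]
    red=((h<5)|(h>174))&(s>170)&(v>70)
    b,l=blobs(red); print('red',[ (c,st,onz(r,*c,14).round(1)) for c,st in b])
    blue=(h>95)&(h<120)&(s>90)&(v>40)
    print('blue');[print(c,st,onz(r,*c,40).round(1)) for c,st in blobs(blue,60)[0]]
    org=(h>=5)&(h<13)&(s>195)
    print('org');[print(c,st,onz(r,*c,51).round(1)) for c,st in blobs(org,30)[0]]
    wh=(s<45)&(v>110)
    print('wh');[print(c,st,onz(r,*c,94).round(1)) for c,st in blobs(wh,60)[0]]
r=ld('scene0');a=cv2.resize(r['pixels'][210:360,150:400],None,fx=3,fy=3,interpolation=2);cv2.imwrite('pics/c1.png',a[:,:,::-1])
r=ld('side0');a=cv2.resize(r['pixels'][190:445,180:460],None,fx=2.3,fy=2.3,interpolation=2);cv2.imwrite('pics/c2.png',a[:,:,::-1])
E
```

```text
red [([543.2, 173.7], [494, 149, 99, 49, 3309], array([226.8, 712.5,  14. ])), ([191.4, 249.8], [187, 241, 10, 17, 28], array([ 398.3, -340.8,   14. ]))]
blue
[532.6, 193.3] [489, 161, 100, 45, 531] [339.6 624.   40. ]
[63.3, 212.1] [46, 199, 34, 34, 578] [ 223.  -689.8   40. ]
[230.2, 223.3] [208, 209, 46, 30, 1070] [ 338.2 -233.8   40. ]
[291.1, 270.7] [273, 257, 37, 26, 508] [536.4 -89.3  40. ]
org
[276.1, 322.1] [263, 315, 27, 13, 128] [ 699.3 -140.3   51. ]
wh
[130.8, 5.8] [122, 0, 18, 13, 207] [-1052.6  -607.9    94. ]
[65.4, 189.6] [52, 179, 27, 28, 428] [ 193.5 -672.3   94. ]
[439.7, 221.6] [422, 208, 39, 29, 282] [472.4 303.3  94. ]
[306.9, 220.5] [295, 211, 24, 22, 381] [417.3 -33.4  94. ]
[55.0, 237.0] [39, 219, 32, 39, 857] [ 384.1 -665.9   94. ]
[351.5, 260.3] [331, 244, 42, 37, 1078] [574.2  54.7  94. ]
[445.1, 276.0] [418, 254, 58, 50, 1838] [656.6 261.5  94. ]
red [([219.2, 119.0], [185, 99, 66, 41, 2376], array([247.8, 738. ,  14. ])), ([266.2, 394.5], [244, 383, 45, 25, 449], array([ 405.9, -336.1,   14. ])), ([274.2, 415.9], [250, 406, 49, 21, 434], array([ 419.4, -380.3,   14. ]))]
blue
[215.5, 144.2] [183, 136, 66, 15, 649] [255.9 522.2  40. ]
[331.4, 283.6] [307, 267, 48, 31, 756] [536.1 -89.4  40. ]
[211.1, 354.4] [175, 328, 73, 54, 3102] [ 309.5 -263.2   40. ]
org
[403.8, 300.7] [387, 288, 36, 21, 341] [ 670.  -160.3   51. ]
[260.3, 424.1] [251, 419, 21, 9, 31] [ 399.8 -421.4   51. ]
wh
[325.1, 64.5] [39, 0, 548, 161, 29468] [596.2 966.   94. ]
[21.4, 112.7] [15, 90, 15, 42, 80] [-306.7  651.6   94. ]
[359.6, 176.1] [334, 160, 54, 43, 1215] [628.7 233.4  94. ]
[262.9, 183.8] [243, 175, 44, 19, 297] [397.  214.1  94. ]
[340.1, 221.6] [318, 206, 47, 40, 1062] [565.1  48.7  94. ]
[239.2, 267.9] [226, 257, 33, 21, 375] [355.6 -92.7  94. ]
```

View pics/c1.png

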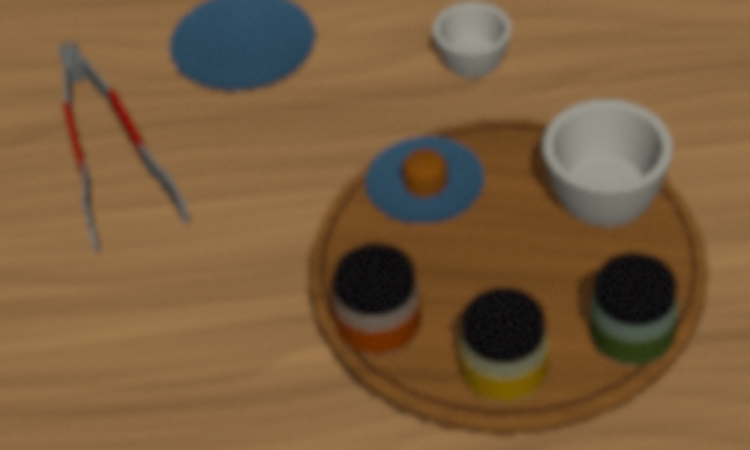

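View pics/c2.png

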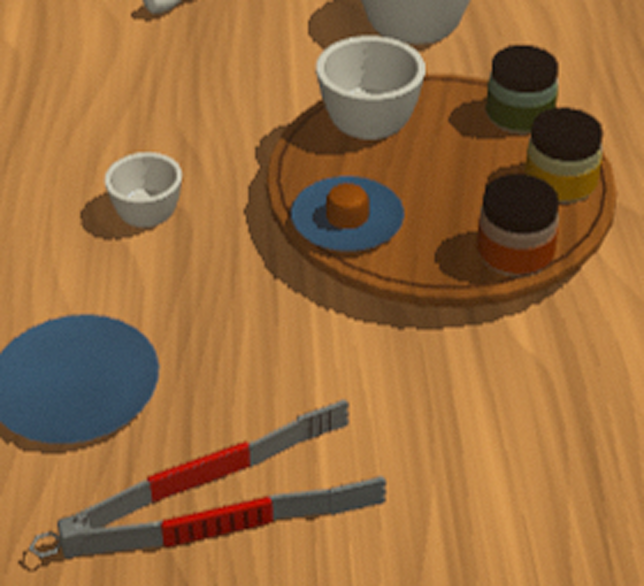

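```bash
python3 - <<'E'
from h import *
a,b=ld('scene0'),ld('side0')
# features from crops: scene u=150+x/3, v=210+y/3 ; side u=180+x/2.3, v=190+y/2.3
S=lambda x,y:(150+x/3,210+y/3); D=lambda x,y:(180+x/2.3,190+y/2.3)
f={'hinge':(S(72,60),D(75,537)),'Rtip':(S(97,248),D(383,490)),'Ltip':(S(186,218),D(346,413)),
'Lgrip':(S(126,120),D(198,471)),'Rgrip':(S(74,138),D(217,521)),
'sugar':(S(425,173),D(348,205)),'mortarrim':(S(607,147),D(370,73)),'saucer':(S(425,179),D(348,214)),
'jar1cap':(S(375,274),D(520,204)),'jar2cap':(S(634,284),D(524,69)),'jar3cap':(S(503,320),D(566,133)),'smallmortar':(S(472,30),D(144,178)),'bigmortar':((446,272),(360,176)),'bigsaucer':((231,223),(211.5,353))}
for k,(p,q) in f.items():
    x,e=tri(a,p,b,q); print(k,x.round(1),round(e,1))
E
```

```text
hinge [ 319.  -389.4   17.3] 3.1
Rtip [ 541.5 -360.6   10.3] 2.1
Ltip [ 519.9 -287.7   11.3] 2.1
Lgrip [ 405.2 -339.    18.5] 2.3
Rgrip [ 419.4 -383.4   17.6] 1.5
sugar [535.9 -87.4  50.2] 0.0
mortarrim [566.8  57.6  88.6] 2.8
saucer [535.4 -88.1  41.3] 1.8
jar1cap [ 673.5 -139.2   90.5] 4.2
jar2cap [711.7  51.1  91.1] 3.3
jar3cap [731.  -49.9  91.9] 2.5
smallmortar [355.  -25.5  39.1] 0.3
bigmortar [632.5 272.2  74.7] 8.2
bigsaucer [ 304.7 -233.8   11.2] 0.6
```

The triangulated sizes match the description: hinge to grip is 97 mm, grip to scallops 124 mm, and sugar to mortar 148 mm. The tongs are at (412,-361) with a yaw of about 17°. I'm moving over them now.

Call:
move_arm([
  [[-3.04,3.34,0],[0,0,8]],
  [[-6.08,6.68,0],[0,0,16]],
  [[-9.12,10.02,0],[0,0,24]],
  [[-12.16,13.36,0],[0,0,32]],
  [[-15.2,16.7,0],[0,0,40]],
  [[-18.24,20.04,0],[0,0,48]],
  [[-21.28,23.38,0],[0,0,56]],
  [[-24.32,26.72,0],[0,0,64]],
  [[-27.36,30.06,0],[0,0,72]],
  [[-30.4,33.4,0],[0,0,80]],
], grip=0)

```text
t: 1.15
ee_pos: [450.0, 168.2, 214.5]
eef_rot: [[0.963, -0.27, 0.0], [-0.27, -0.963, 0.0], [0.0, -0.0, -1.0]]
force: [1.5, -0.0, -0.8]
gripper_width: 95.1
```

Call:
move_arm([
  [[0.9,4.41,0],[0,0,5.8]],
  [[1.8,8.82,0],[0,0,11.6]],
  [[2.7,13.23,0],[0,0,17.4]],
  [[3.6,17.64,0],[0,0,23.2]],
  [[4.5,22.05,0],[0,0,29]],
  [[5.4,26.46,0],[0,0,34.8]],
  [[6.3,30.87,0],[0,0,40.6]],
  [[7.2,35.28,0],[0,0,46.4]],
  [[8.1,39.69,0],[0,0,52.2]],
  [[9,44.1,0],[0,0,58]],
])

```text
t: 2.15
ee_pos: [419.6, -280.9, 214.5]
eef_rot: [[0.283, -0.959, 0.0], [-0.959, -0.283, 0.0], [-0.0, -0.0, -1.0]]
force: [0.7, 1.0, 0.4]
gripper_width: 94.8
```

```bash
cat >> h.py <<'E'
def wsave(out):
    s=manip.state(); r=manip.read_camera('wrist'); r['ep']=s['ee_pos']; r['er']=s['eef_rot']
    cv2.imwrite('pics/'+out+'.png',r['pixels'][:,:,::-1]); np.savez('pics/'+out+'.npz',**{k:np.array(v) for k,v in r.items()}); return r,s
def wray(r,u,v):
    x,y=(u-r['cx'])/r['fx'],(v-r['cy'])/r['fy']; t=np.hypot(x,y)
    k=np.sin(t)/t if t>1e-9 else 1.
    d=np.array([x*k,-y*k,-np.cos(t)]); M=np.array(r['mount']); R=np.array(r['er'])
    return np.array(r['ep'])+R@M[:3,3], R@M[:3,:3]@d
def wz(r,u,v,z):
    e,d=wray(r,u,v); return e+d*(z-e[2])/d[2]
def prt(s): print({k:np.round(s[k],3).tolist() for k in ['t','joints','ee_pos','force','torque','gripper_width']}); print(np.round(s['eef_rot'],4).tolist())
E
python3 - <<'E'
from h import *
r,s=wsave('w1'); prt(s)
E
```

```text
{'t': 2.15, 'joints': [-39.903, -11.656, 112.755, 0.01, 78.9, 33.669], 'ee_pos': [419.578, -280.919, 214.48], 'force': [0.711, 0.959, 0.438], 'torque': [-0.08, 0.091, -0.008], 'gripper_width': 94.81}
[[0.2828, -0.9592, 0.0001], [-0.9592, -0.2828, 0.0001], [-0.0001, -0.0002, -1.0]]
```

View pics/w1.png

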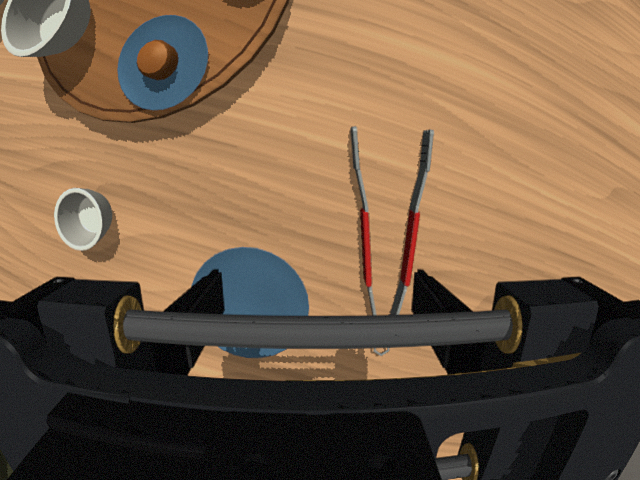

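```bash
python3 - <<'E'
from h import *
r=ld('w1'); hsv=cv2.cvtColor(r['pixels'],cv2.COLOR_RGB2HSV); h,s,v=[hsv[...,i].astype(int) for i in range(3)]
red=((h<6)|(h>172))&(s>170)&(v>90); red[:150]=0
b,l=blobs(red,60); P=[]
for c,st in b:
    p=wz(r,*c,25); P.append(p); print(c,st,p.round(1))
    i=l[int(0)] if 0 else None
    lab=l[int(c[1]),int(c[0])]; ys,xs=np.nonzero(l==lab)
    for yy in (ys.min()+1,ys.max()-1): print('  end',wz(r,xs[ys==yy].mean(),yy,25).round(1))
print('mid',((P[0]+P[1])/2).round(1), 'sep',np.linalg.norm(P[0]-P[1]))
A=wz(r,354,127,28);B=wz(r,429,130,28);m=(A+B)/2;print('tips',A.round(1),B.round(1),m.round(1),np.linalg.norm(A-B)); g=(P[0]+P[1])/2
print('yaw',np.degrees(np.arctan2(*(m-g)[1::-1])),np.linalg.norm(m-g))
print('sugar',wz(r,152,58,64),'saucer',wz(r,164,62,42), 'morrim',wz(r,44,10,94))
E
```

```text
[366.7, 248.2] [362, 210, 9, 77, 404] [ 406.5 -335.2   25. ]
  end [ 441.5 -319.9   25. ]
  end [ 369.5 -349.2   25. ]
[411.9, 249.0] [405, 213, 15, 73, 367] [ 418.9 -380.6   25. ]
  end [ 454.5 -373.    25. ]
  end [ 381.6 -388.4   25. ]
mid [ 412.7 -357.9   25. ] sep 47.05732505645317
tips [ 516.9 -287.1   28. ] [ 537.9 -358.1   28. ] [ 527.4 -322.6   28. ] 73.94679051622303
yaw 17.121481195827556 120.0381862849731
sugar [531.49843479 -89.1248971   64.        ] saucer [532.72394801 -91.86433732  42.        ] morrim [563.58996786  40.91912088  94.        ]
```

Wrist view: the grips are at (367,248) and (412,249), giving a middle of (412.5,-358.5) and a yaw of 17.1°, which agrees with the fixed cameras. I'm descending around the grips.

Call:
move_arm([
  [[2.5,1,2],[0,0,-0.5]],
  [[5,2,4],[0,0,-0.5]],
  [[7.25,2.85,6.5],[0,0,-0.5]],
  [[7.25,2.85,10],[0,0,-0.5]],
  [[7.25,2.85,13.5],[0,0,-0.5]],
  [[7.25,2.85,16.5],[0,0,-0.5]],
  [[7.25,2.85,18.8],[0,0,-0.5]],
  [[7.25,2.85,20.2],[0,0,-0.5]],
  [[7.25,2.85,20.9],[0,0,-0.5]],
  [[7.25,2.85,21.0],[0,0,-0.5]],
])

```text
t: 3.2
ee_pos: [413.6, -356.6, 4.3]
eef_rot: [[0.296, -0.955, -0.001], [-0.955, -0.296, 0.001], [-0.001, 0.0, -1.0]]
force: [-0.4, -0.2, -0.6]
gripper_width: 95.3
```

```bash
python3 - <<'E'
from h import *
r,s=wsave('w2'); prt(s); save('side','side2')
a=ld('side2');c=cv2.resize(a['pixels'][280:460,160:400],None,fx=3,fy=3);cv2.imwrite('pics/c3.png',c[:,:,::-1])
E
```

```text
{'t': 3.2, 'joints': [-46.397, 7.269, 116.438, -0.002, 56.337, 26.409], 'ee_pos': [413.646, -356.622, 4.287], 'force': [-0.403, -0.179, -0.627], 'torque': [-0.039, 0.097, 0.04], 'gripper_width': 95.311}
[[0.2956, -0.9553, -0.0006], [-0.9553, -0.2956, 0.0005], [-0.0007, 0.0004, -1.0]]
```

View pics/w2.png

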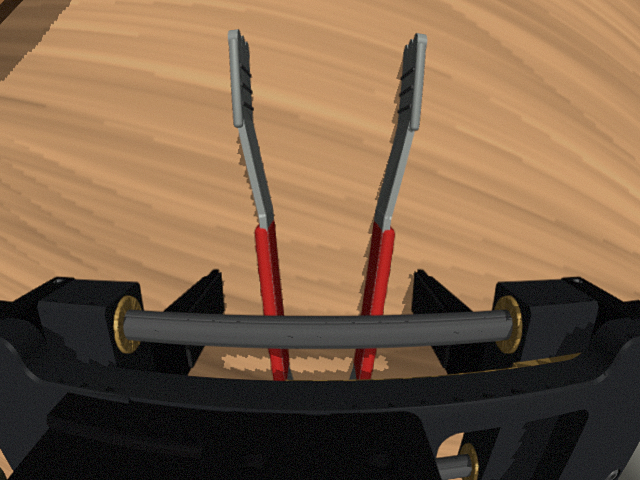

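View pics/c3.png

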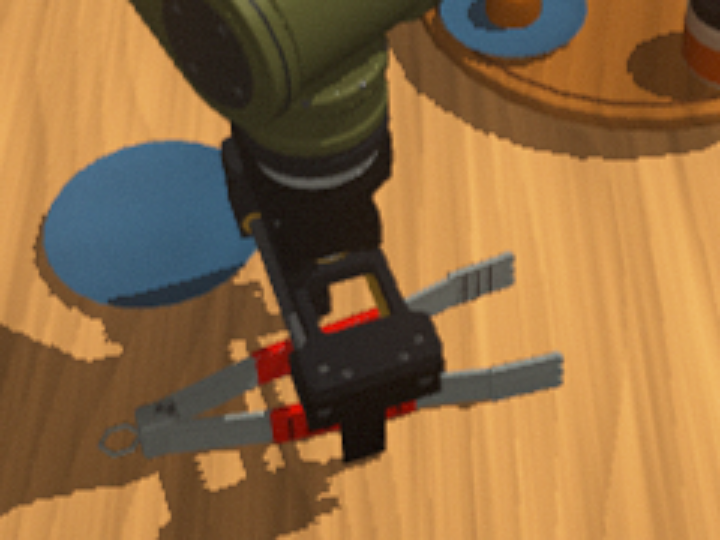

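Wrist view: the tongs are centred between the fingers (grips at about x 270 and 378, jaws at x 240 and 412). The side crop shows the fingers straddling mid-grip. I'm closing to about 48.5 mm.

Call:
move_arm([
  [[0,0,0],[0,0,0]],
  [[0,0,0],[0,0,0]],
  [[0,0,0],[0,0,0]],
  [[0,0,0],[0,0,0]],
  [[0,0,0],[0,0,0]],
  [[0,0,0],[0,0,0]],
  [[0,0,0],[0,0,0]],
  [[0,0,0],[0,0,0]],
  [[0,0,0],[0,0,0]],
  [[0,0,0],[0,0,0]],
], grip=125, grip_force=12)

```text
t: 4.3
ee_pos: [413.9, -356.9, 4.8]
eef_rot: [[0.295, -0.955, 0.0], [-0.955, -0.295, -0.0], [0.0, -0.0, -1.0]]
force: [0.0, 0.0, 0.9]
gripper_width: 48.8
```

```bash
python3 - <<'E'
from h import *
r,s=wsave('w3'); prt(s)
E
```

```text
{'t': 4.3, 'joints': [-46.404, 7.23, 116.424, 0.001, 56.329, 26.413], 'ee_pos': [413.861, -356.923, 4.783], 'force': [0.04, 0.046, 0.94], 'torque': [-0.098, 0.097, -0.049], 'gripper_width': 48.769}
[[0.2954, -0.9554, 0.0002], [-0.9554, -0.2954, -0.0002], [0.0003, -0.0001, -1.0]]
```

View pics/w3.png

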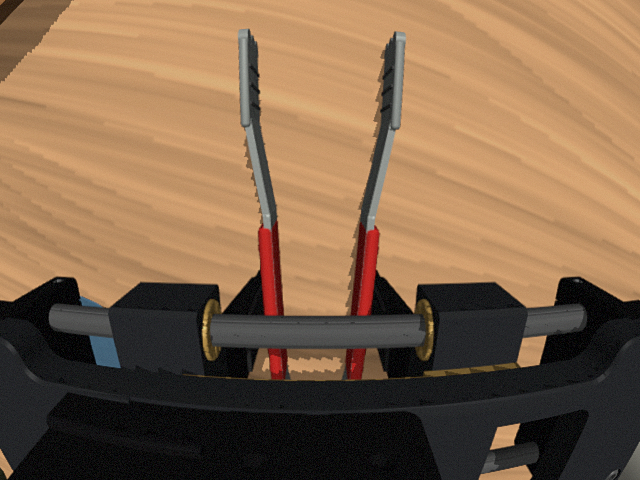

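The jaws are centred and narrower, and the width is 48.8 mm. I'm lifting.

Call:
move_arm([
  [[0,0,-0.3],[0,0,0]],
  [[0,0,-0.8],[0,0,0]],
  [[0,0,-1.6],[0,0,0]],
  [[0,0,-2.8],[0,0,0]],
  [[0,0,-4.2],[0,0,0]],
  [[0,0,-5.8],[0,0,0]],
  [[0,0,-7.4],[0,0,0]],
  [[0,0,-8.8],[0,0,0]],
  [[0,0,-9.6],[0,0,0]],
  [[0,0,-10],[0,0,0]],
])

```text
t: 5.35
ee_pos: [414.2, -357.2, 106.2]
eef_rot: [[0.295, -0.955, 0.001], [-0.955, -0.295, -0.001], [0.002, -0.001, -1.0]]
force: [0.3, 0.5, -2.1]
gripper_width: 48.6
```

```bash
python3 - <<'E'
from h import *
r,s=wsave('w4'); prt(s); save('side','side4')
a=ld('side4');c=cv2.resize(a['pixels'][200:460,160:460],None,fx=2.3,fy=2.3);cv2.imwrite('pics/c4.png',c[:,:,::-1])
E
```

```text
{'t': 5.35, 'joints': [-46.402, -0.596, 113.457, 0.002, 67.027, 26.411], 'ee_pos': [414.189, -357.235, 106.153], 'force': [0.286, 0.467, -2.063], 'torque': [-0.043, 0.168, -0.023], 'gripper_width': 48.551}
[[0.2955, -0.9554, 0.0014], [-0.9554, -0.2955, -0.0014], [0.0017, -0.0009, -1.0]]
```

View pics/w4.png

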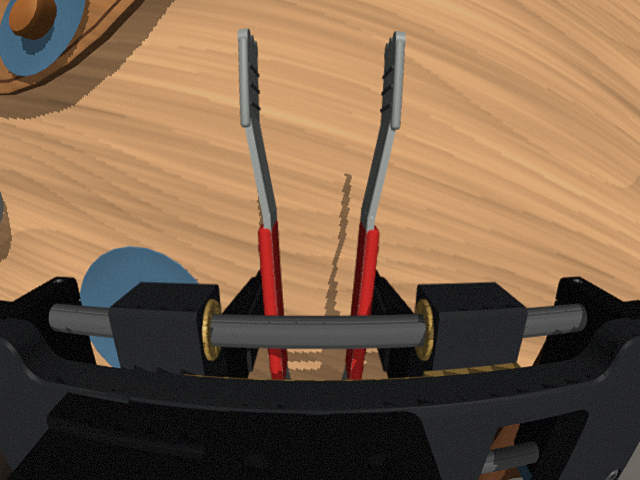

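View pics/c4.png

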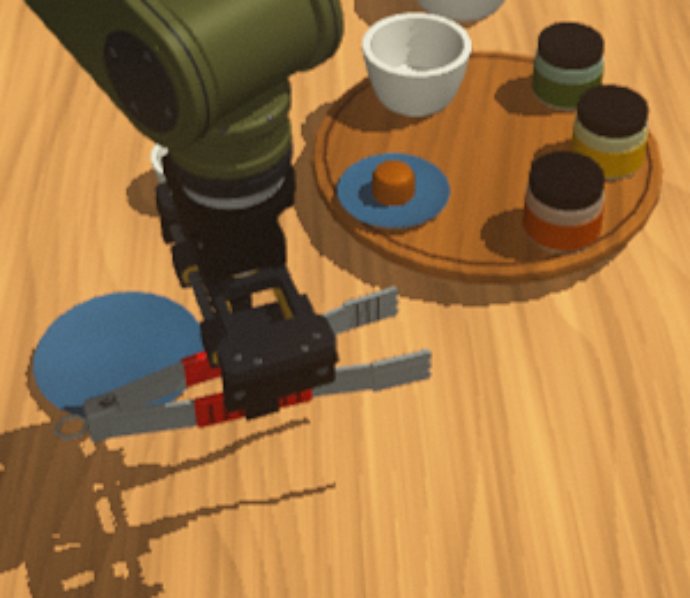

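The tongs hang level and centred, jaws at pixel x 240 and 400. Next I work out the jaw centre in tool coordinates and the shift needed to reach the sugar.

```bash
python3 - <<'E'
from h import *
r=ld('w4'); R=r['er']; zt=r['ep'][2]+9.2+14
pts=[wz(r,u,v,zt) for u,v in [(244.5,30),(400.5,33),(244,126),(396.5,128)]]
for p in pts: print(p.round(1),(R.T@(p-r['ep'])).round(1))
# sugar in this view & side refine
for n in ['side4']:
    a=ld(n); hsv=cv2.cvtColor(a['pixels'],cv2.COLOR_RGB2HSV); h,s,v=[hsv[...,i].astype(int) for i in range(3)]
    print(a['pixels'][274:290:4,331],hsv[274:290:4,331])
    m=(h<14)&(s>200)&(v>60); m[:, :310]=0; m[:,355:]=0; m[:260]=0;m[300:]=0
    print(blobs(m)[0])
c=cv2.resize(r['pixels'][0:120,0:160],None,fx=4,fy=4); cv2.imwrite('pics/c5.png',c[:,:,::-1])
E
```

```text
[ 518.7 -293.3  129.4] [ -30.2 -118.7  -23.1]
[ 536.2 -353.1  129.4] [  32.2 -117.8  -23. ]
[ 480.4 -305.4  129.4] [-30.  -78.6 -23.2]
[ 497.5 -362.9  129.4] [ 30.1 -77.9 -23.1]
[[173  90  16]
 [177  93  15]
 [118  63  18]
 [109  59  19]] [[ 14 231 173]
 [ 14 233 177]
 [ 14 216 118]
 [ 13 211 109]]
[([328.8, 283.8], [322, 278, 16, 11, 68])]
```

View pics/c5.png

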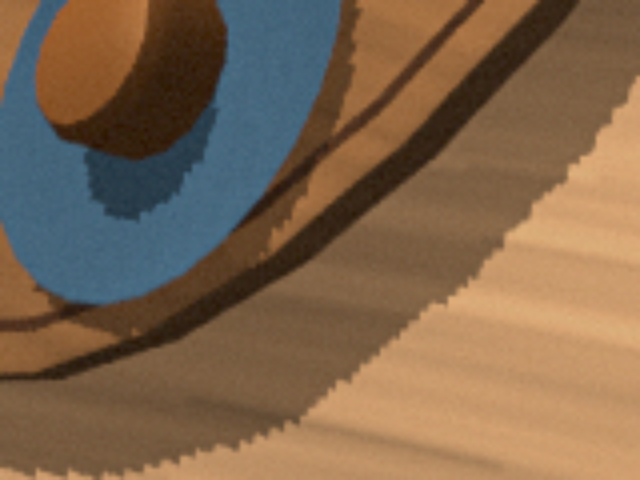

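Call:
move_arm([
  [[-0.66,-0.29,0],[0,0,0]],
  [[-2.2,-0.97,0],[0,0,0]],
  [[-4.86,-2.14,0],[0,0,0]],
  [[-7.95,-3.5,0],[0,0,0]],
  [[-11.04,-4.87,0],[0,0,0]],
  [[-14.13,-6.23,0],[0,0,0]],
  [[-17.22,-7.59,0],[0,0,0]],
  [[-19.87,-8.76,0],[0,0,0]],
  [[-21.42,-9.44,0],[0,0,0]],
  [[-22.08,-9.73,0],[0,0,0]],
])

```text
t: 6.45
ee_pos: [440.6, -114.5, 103.7]
eef_rot: [[0.298, -0.955, -0.002], [-0.955, -0.298, 0.001], [-0.001, 0.001, -1.0]]
force: [0.2, -0.2, -0.7]
gripper_width: 48.5
```

```bash
python3 - <<'E'
from h import *
r,s=wsave('w5'); prt(s); save('side','side5'); save('scene','scene5')
a=ld('side5');c=cv2.resize(a['pixels'][180:380,200:460],None,fx=3,fy=3);cv2.imwrite('pics/c6.png',c[:,:,::-1])
E
```

```text
{'t': 6.45, 'joints': [-21.342, -12.806, 124.749, 0.021, 68.157, 51.305], 'ee_pos': [440.596, -114.499, 103.747], 'force': [0.206, -0.214, -0.733], 'torque': [-0.077, 0.13, -0.042], 'gripper_width': 48.458}
[[0.2981, -0.9545, -0.0015], [-0.9545, -0.2981, 0.001], [-0.0014, 0.0012, -1.0]]
```

View pics/w5.png

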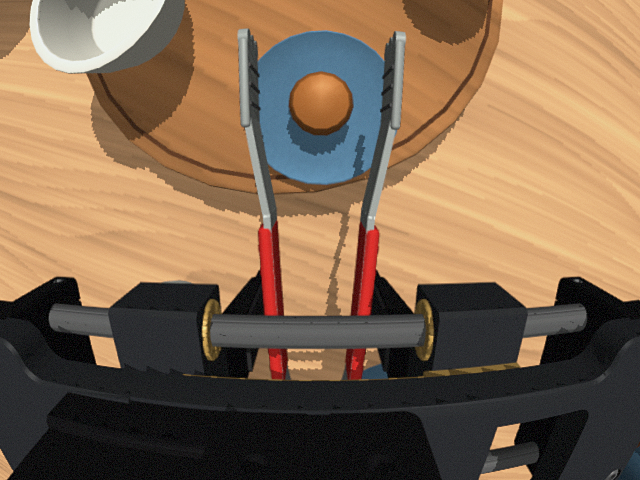

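View pics/c6.png

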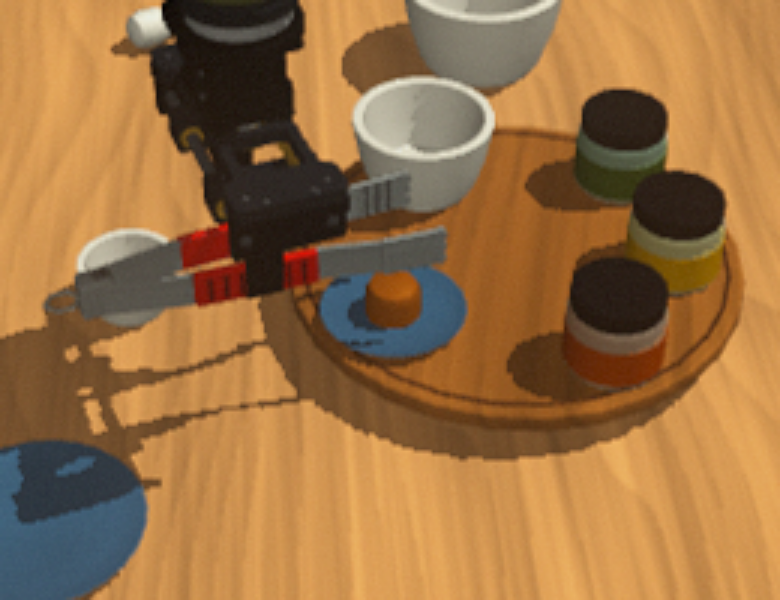

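```bash
python3 - <<'E'
from h import *
r,s=wsave('w6'); prt(s); R=r['er']
hsv=cv2.cvtColor(r['pixels'],cv2.COLOR_RGB2HSV); h,sa,v=[hsv[...,i].astype(int) for i in range(3)]
blue=((h>95)&(h<120)&(sa>80)).astype(np.uint8); blue[:, :235]=0; blue[:,400:]=0; blue[200:]=0
m=(h<20)&(sa>150); m=m.astype(np.uint8); m[:60]=0;m[145:]=0;m[:,:280]=0;m[:,365:]=0
for c,st in blobs(m,200)[0]: 
    print(c,st)
    u=st[0]+st[2]/2-.5
    for vv,z in ((st[1],60),(st[1]+st[3]-1,50)): p=wz(r,u,vv,z); print('  edge',p.round(1),(R.T@(p-r['ep'])).round(1))
    for uu in (st[0],st[0]+st[2]-1): p=wz(r,uu,c[1],56); print('  side',p.round(1),(R.T@(p-r['ep'])).round(1))
for (u,vv) in ((320,31),(321,185)):
    p=wz(r,u,vv,42); print('saucer',p.round(1),(R.T@(p-r['ep'])).round(1))
for uv in ((30,30),(186,12),(75,73)): print('rim',wz(r,*uv,94).round(1))
E
```

```text
{'t': 6.6, 'joints': [-21.546, -12.739, 124.637, -0.017, 68.131, 51.21], 'ee_pos': [441.137, -116.637, 104.297], 'force': [0.388, -0.57, -1.073], 'torque': [-0.072, 0.158, -0.017], 'gripper_width': 48.177}
[[0.2965, -0.955, -0.0006], [-0.955, -0.2965, -0.0001], [-0.0001, 0.0006, -1.0]]
[316.4, 103.3] [285, 72, 63, 63, 2973]
  edge [549.7 -80.9  60. ] [  -1.9 -114.3   44.2]
  edge [515.4 -91.5  50. ] [ -1.9 -78.4  54.3]
  side [527.4 -69.1  56. ] [-19.9 -96.5  48.2]
  side [ 538.  -103.3   56. ] [ 16.  -96.5  48.2]
saucer [580.4 -73.9  42. ] [   0.5 -145.7   62.2]
saucer [ 486.3 -103.8   42. ] [  1.1 -46.9  62.3]
rim [538.7  99.2  94. ]
rim [558.5  -9.   94. ]
rim [515.8  49.4  94. ]
```

Wrist check: the sugar is at tool (-2,-96.4), the jaw centre at (0.5,-98), and the saucer measures 99 mm across, which matches. I'll correct by -2 mm in x and descend astride the sugar.

Call:
move_arm([
  [[-0.1,0.05,0.3],[0,0,0]],
  [[-0.2,0.15,0.8],[0,0,0]],
  [[-0.2,0.15,1.5],[0,0,0]],
  [[-0.2,0.15,2.3],[0,0,0]],
  [[-0.2,0.15,3.1],[0,0,0]],
  [[-0.2,0.15,3.9],[0,0,0]],
  [[-0.2,0.15,4.6],[0,0,0]],
  [[-0.2,0.15,5.1],[0,0,0]],
  [[-0.2,0.15,5.5],[0,0,0]],
  [[-0.2,0.15,5.6],[0,0,0]],
])

```text
t: 7.65
ee_pos: [439.2, -115.5, 48.1]
eef_rot: [[0.296, -0.955, -0.001], [-0.955, -0.296, 0.0], [-0.0, 0.001, -1.0]]
force: [0.1, -1.2, -0.0]
gripper_width: 48.8
```

```bash
python3 - <<'E'
from h import *
r,s=wsave('w7'); prt(s); save('side','side7')
a=ld('side7');c=cv2.resize(a['pixels'][210:350,230:430],None,fx=4,fy=4);cv2.imwrite('pics/c7.png',c[:,:,::-1])
E
```

```text
{'t': 7.65, 'joints': [-21.513, -8.526, 127.082, -0.001, 61.489, 51.296], 'ee_pos': [439.182, -115.506, 48.119], 'force': [0.149, -1.222, -0.037], 'torque': [-0.053, 0.199, -0.02], 'gripper_width': 48.791}
[[0.2956, -0.9553, -0.0007], [-0.9553, -0.2956, 0.0003], [-0.0005, 0.0006, -1.0]]
```

View pics/w7.png

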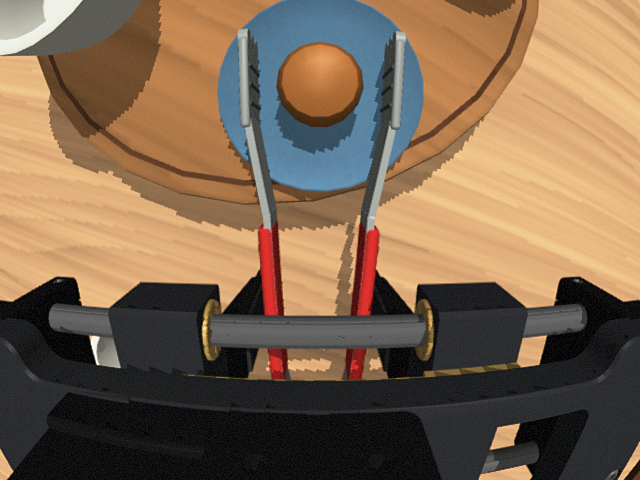

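View pics/c7.png

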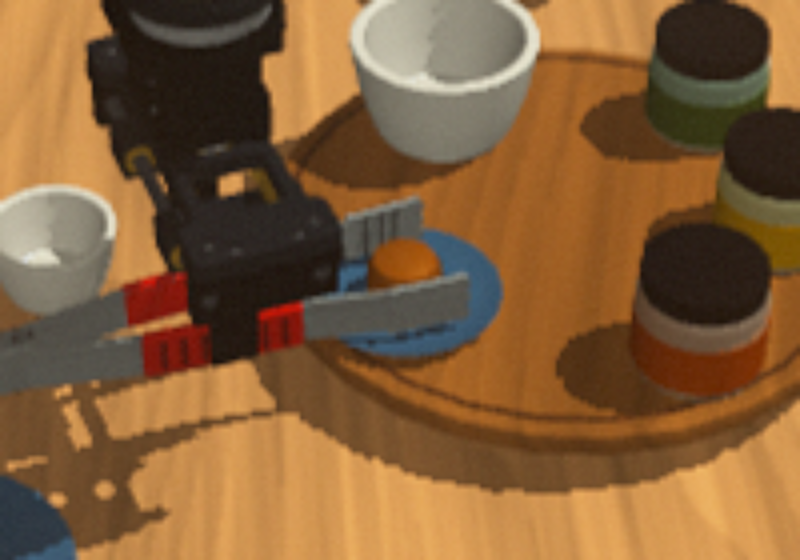

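The sugar (x 278–363) is centred between the jaws (244 and 400). The jaw bottoms clear the saucer in the side crop. I'm closing in two stages.

Call:
move_arm([
  [[0,0,0],[0,0,0]],
  [[0,0,0],[0,0,0]],
  [[0,0,0],[0,0,0]],
  [[0,0,0],[0,0,0]],
  [[0,0,0],[0,0,0]],
  [[0,0,0],[0,0,0]],
  [[0,0,0],[0,0,0]],
  [[0,0,0],[0,0,0]],
  [[0,0,0],[0,0,0]],
  [[0,0,0],[0,0,0]],
], grip=146, grip_force=12)

```text
t: 8.75
ee_pos: [439.4, -115.6, 48.7]
eef_rot: [[0.295, -0.955, -0.0], [-0.955, -0.295, 0.0], [-0.0, 0.0, -1.0]]
force: [-0.0, -1.1, -1.6]
gripper_width: 40.5
```

Call:
move_arm([
  [[0,0,0],[0,0,0]],
  [[0,0,0],[0,0,0]],
  [[0,0,0],[0,0,0]],
  [[0,0,0],[0,0,0]],
  [[0,0,0],[0,0,0]],
  [[0,0,0],[0,0,0]],
  [[0,0,0],[0,0,0]],
  [[0,0,0],[0,0,0]],
  [[0,0,0],[0,0,0]],
  [[0,0,0],[0,0,0]],
], grip=200, grip_force=20)

```text
t: 9.75
ee_pos: [439.4, -115.6, 48.6]
eef_rot: [[0.295, -0.955, -0.0], [-0.955, -0.295, 0.0], [-0.0, 0.0, -1.0]]
force: [-0.2, 0.3, -1.2]
gripper_width: 37.6
```

```bash
python3 - <<'E'
from h import *
r,s=wsave('w8'); prt(s)
E
```

```text
{'t': 9.75, 'joints': [-21.516, -8.569, 127.061, -0.0, 61.51, 51.297], 'ee_pos': [439.417, -115.615, 48.645], 'force': [-0.249, 0.321, -1.179], 'torque': [-0.11, 0.147, -0.051], 'gripper_width': 37.638}
[[0.2955, -0.9553, -0.0], [-0.9553, -0.2955, 0.0], [-0.0, 0.0, -1.0]]
```

View pics/w8.png

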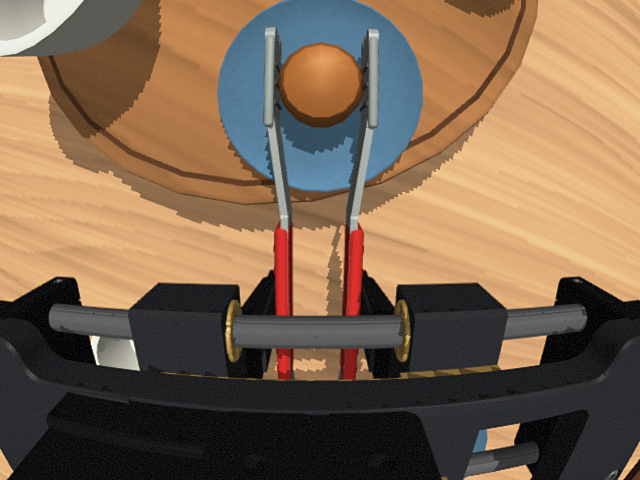

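The width is 37.6 mm (38 expected on the sugar), and the jaws sit flat on both sides. I'm lifting gently.

Call:
move_arm([
  [[0,0,-0.2],[0,0,0]],
  [[0,0,-0.6],[0,0,0]],
  [[0,0,-1.2],[0,0,0]],
  [[0,0,-2.0],[0,0,0]],
  [[0,0,-3.0],[0,0,0]],
  [[0,0,-4.2],[0,0,0]],
  [[0,0,-5.4],[0,0,0]],
  [[0,0,-6.4],[0,0,0]],
  [[0,0,-7.1],[0,0,0]],
  [[0,0,-7.4],[0,0,0]],
])

```text
t: 10.8
ee_pos: [439.9, -115.8, 123.9]
eef_rot: [[0.296, -0.955, 0.002], [-0.955, -0.296, -0.001], [0.001, -0.001, -1.0]]
force: [0.5, -0.6, -0.8]
gripper_width: 37.6
```

```bash
python3 - <<'E'
from h import *
r,s=wsave('w9'); prt(s); save('side','side9'); save('scene','scene9')
a=ld('side9');c=cv2.resize(a['pixels'][180:330,230:430],None,fx=4,fy=4);cv2.imwrite('pics/c9.png',c[:,:,::-1])
E
```

```text
{'t': 10.8, 'joints': [-21.517, -14.353, 123.937, -0.0, 70.322, 51.294], 'ee_pos': [439.931, -115.832, 123.867], 'force': [0.523, -0.601, -0.787], 'torque': [-0.067, 0.18, 0.006], 'gripper_width': 37.56}
[[0.2955, -0.9553, 0.0015], [-0.9553, -0.2955, -0.0006], [0.001, -0.0013, -1.0]]
```

View pics/w9.png

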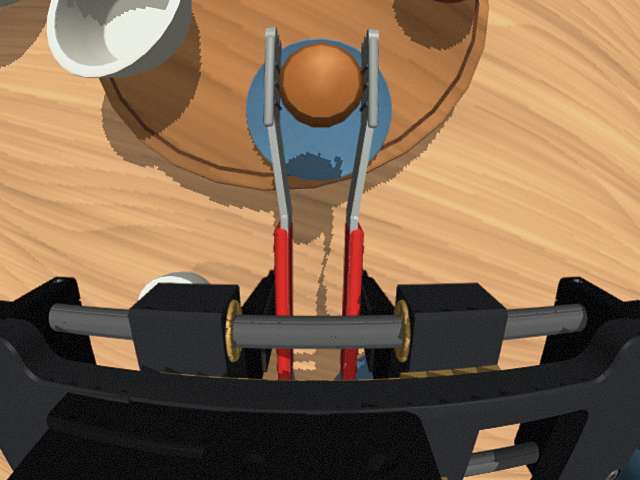

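View pics/c9.png

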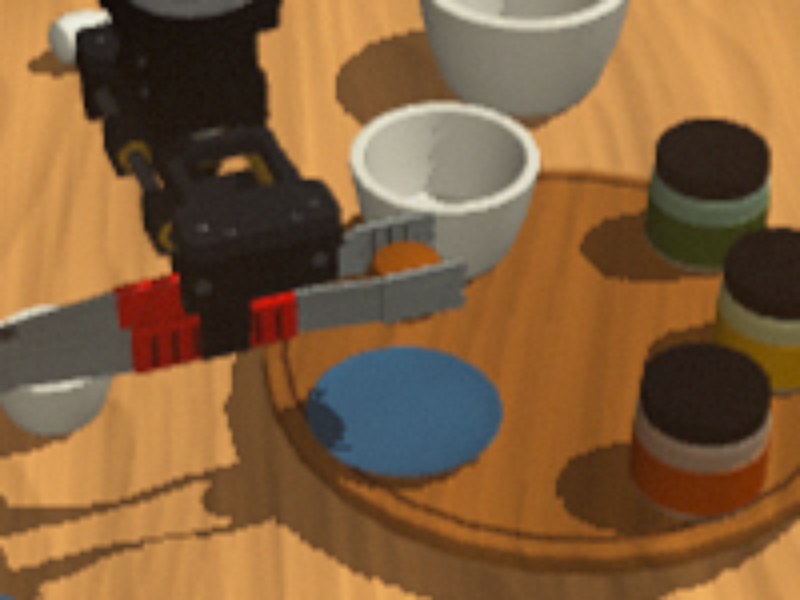

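Lift confirmed: the saucer is empty, and the sugar is level between the jaws at wrist (321,85). Next I measure the mortar mouth by casting the rim contour onto z=94.

```bash
python3 - <<'E'
from h import *
from scipy.optimize import least_squares
def fit(P):
    f=lambda q:np.hypot(P[:,0]-q[0],P[:,1]-q[1])-q[2]
    o=least_squares(f,[566,57,52],loss='soft_l1'); return o.x.round(1),np.abs(f(o.x)).mean().round(2)
for n,box in (('scene0',(325,238,380,290)),('side0',(310,200,372,255)),('side9',(310,200,372,255)),('scene9',(325,238,380,290))):
    r=ld(n); x0,y0,x1,y1=box; im=r['pixels'][y0:y1,x0:x1]; hsv=cv2.cvtColor(im,cv2.COLOR_RGB2HSV)
    m=((hsv[...,1]<75)&(hsv[...,2]>60)).astype(np.uint8)
    n_,l,st,c=cv2.connectedComponentsWithStats(m); i=1+st[1:,4].argmax(); m=(l==i).astype(np.uint8)
    k=max(cv2.findContours(m,0,cv2.CHAIN_APPROX_NONE)[0],key=cv2.contourArea)[:,0].astype(float)+[x0,y0]
    x,y,w,h=cv2.boundingRect(k.astype(np.float32)); 
    row=y+h*0.3
    top=k[k[:,1]<row]; P=np.array([onz(r,u,v,94) for u,v in top]); print(n,(x,y,w,h),fit(P))
r=ld('w9');R=r['er']
for u,v,z in ((280,85,132.),(363,85,132.),(321,127,125.),(321,43,135.)):
    p=wz(r,u,v,z); print((R.T@(p-r['ep'])).round(1))
E
```

```text
scene0 (330, 243, 44, 42) (array([566.4,  57.5,  51.5]), np.float64(0.66))
side0 (318, 200, 54, 51) (array([587.9,  85.9,  46.2]), np.float64(10.72))
side9 (310, 200, 62, 55) (array([586.7,  85.9,  46.3]), np.float64(10.81))
scene9 (330, 243, 44, 42) (array([566.3,  57.5,  51.5]), np.float64(0.64))
[-17.2 -97.4  -8. ]
[ 18.5 -97.5  -8. ]
[  0.5 -79.1  -1. ]
[   0.4 -115.6  -11. ]
```

The mortar mouth is at (566.4,57.5) with r=51.5, which matches 52. Triangulation agrees. The mortar has not moved. The side-view fit is invalid because that crop merged in the large mortar. I'm carrying the sugar over.

Call:
move_arm([
  [[-0.39,-0.22,-0.3],[0,0,0]],
  [[-1.29,-0.74,-0.9],[0,0,0]],
  [[-2.83,-1.64,-1.6],[0,0,0]],
  [[-4.64,-2.68,-2.1],[0,0,0]],
  [[-6.44,-3.72,-2.4],[0,0,0]],
  [[-8.24,-4.76,-2.5],[0,0,0]],
  [[-10.05,-5.8,-2.5],[0,0,0]],
  [[-11.59,-6.7,-2.5],[0,0,0]],
  [[-12.49,-7.22,-2.5],[0,0,0]],
  [[-12.88,-7.44,-2.5],[0,0,0]],
])

```text
t: 11.95
ee_pos: [472.5, 30.6, 147.7]
eef_rot: [[0.297, -0.955, -0.0], [-0.955, -0.297, 0.0], [-0.0, 0.0, -1.0]]
force: [-0.0, 0.4, -1.1]
gripper_width: 37.6
```

Call:
move_arm([
  [[0,0,0],[0,0,0]],
  [[0,0,0],[0,0,0]],
  [[0,0,0],[0,0,0]],
  [[0,0,0],[0,0,0]],
  [[0,0,0],[0,0,0]],
  [[0,0,0],[0,0,0]],
  [[0,0,0],[0,0,0]],
  [[0,0,0],[0,0,0]],
  [[0,0,0],[0,0,0]],
  [[0,0,0],[0,0,0]],
])

```text
t: 12.95
ee_pos: [472.4, 29.4, 147.6]
eef_rot: [[0.296, -0.955, -0.0], [-0.955, -0.296, -0.0], [0.0, 0.0, -1.0]]
force: [0.2, -1.3, -1.0]
gripper_width: 37.5
```

```bash
python3 - <<'E'
from h import *
r,s=wsave('w10'); prt(s); save('side','side10'); save('scene','scene10')
a=ld('side10')['pixels'][150:330,250:450];b=ld('scene10')['pixels'][190:370,240:440]
c=cv2.resize(np.hstack([a,b]),None,fx=2,fy=2);cv2.imwrite('pics/c10.png',c[:,:,::-1])
E
```

```text
{'t': 12.95, 'joints': [-2.939, -13.016, 120.454, -0.002, 72.566, 69.872], 'ee_pos': [472.432, 29.405, 147.625], 'force': [0.208, -1.31, -0.952], 'torque': [-0.048, 0.176, -0.031], 'gripper_width': 37.472}
[[0.2955, -0.9553, -0.0001], [-0.9553, -0.2955, -0.0], [0.0, 0.0001, -1.0]]
```

View pics/w10.png

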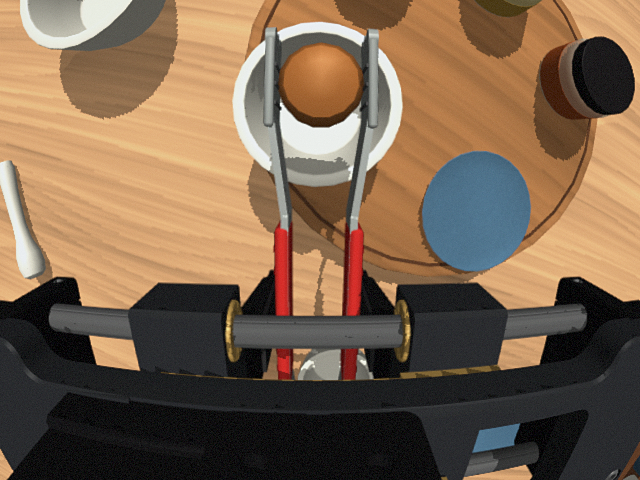

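View pics/c10.png

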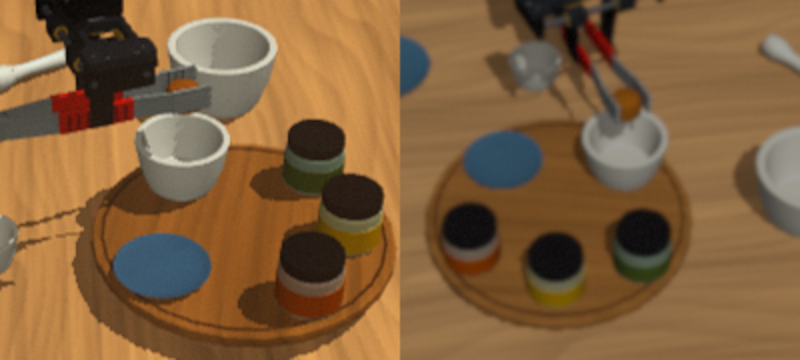

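```bash
python3 - <<'E'
from h import *
r=ld('w10');R=r['er']
q=[(R.T@(wz(r,u,v,94)-r['ep'])).round(1) for u,v in ((233,103),(403,103),(320,22),(322,187))]
print(q,'mid',(q[0][0]+q[1][0])/2,(q[2][1]+q[3][1])/2)
print('sugar world',r['ep']+R@np.array([.5,-97.4,0]))
print(wz(r,321,85,150))
a,b=ld('scene10'),ld('side10'); print(tri(a,(240+227/2,190+102/2),b,(250+183/2,150+85/2)))
E
```

```text
[array([-51.9, -98.6,  53.6]), array([ 50.4, -98.7,  53.6]), array([   0.4, -148.9,   53.6]), array([  1.7, -46.5,  53.6])] mid -0.75 -97.7
sugar world [565.62872323  57.71379027 147.61691733]
[566.37014601  57.94712833 150.        ]
(array([569.88478986,  59.47036388, 157.95774178]), np.float64(6.553245691224575))
```

The wrist view puts the mouth centre at tool (-0.8,-97.7) and the sugar at (0.5,-97.4), about 1.3 mm apart. The arm is still, so I'm handing in.

```bash
python3 - <<'E'
from h import *
prt(manip.state()); print(manip.finish_job())
E
```

```text
{'t': 13.1, 'joints': [-2.938, -13.019, 120.453, 0.001, 72.565, 69.872], 'ee_pos': [472.453, 29.424, 147.663], 'force': [-0.321, 0.409, -1.974], 'torque': [-0.073, 0.187, -0.02], 'gripper_width': 37.541}
[[0.2955, -0.9553, 0.0], [-0.9553, -0.2955, 0.0], [-0.0, -0.0, -1.0]]
the job is handed in; nothing more can be done
None
```

I picked the tongs up by their red grips, closed them on the sugar at a 20 N grip setting, and carried it over the middle-sized mortar on the platter. I handed the job in at 13.1 s with the sugar still gripped.

**Last checks:**
- **Grip:** the width is steady at 37.5 mm; 38 mm is expected with the jaws on the sugar.
- **Position:** the wrist view puts the sugar about 1.3 mm from the centre of the mortar's mouth. Its underside is about 43 mm above the rim, worked out from the lift height rather than measured.
- **Other things:** the mortar and jars look unmoved in the pictures, and the arm never went near the pestle. Only the mortar was re-measured, and that was before the final carry.

**Checks that disagreed or failed:**
- **Fixed cameras:** a rough two-camera estimate of the sugar gave (570,59,158), 3–4 mm sideways from the wrist estimate. Its rays missed each other by 6.5 mm, so I trusted the wrist view.
- **Mortar fit:** the rim fit from the side camera was invalid because the crop merged in the large mortar. I used the scene-camera fit and triangulation instead, which agreed with each other.

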